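# Issue the red canister from the lever dispenser

## Task

Issue the red canister: press down the black paddle of the dispenser that holds it, so that the yellow gate lifts and the canister rolls down to the end stop, then let the paddle come back up so that the gate closes again. Do not touch or lift the canisters themselves, and leave the other dispenser and the bottle, carton and cup as they are.

Things in the scene. Friction and masses are not known exactly. Their poses are not given: they have to be found in the camera images.
- red_dispenser: Fixed gravity lane holding the red canister; twin of the blue one, either may be left. White base 400 x 84 x 8 mm, pale blue walls. Origin on the counter below the lever's pivot; +x down the lane (12 deg), z up. In its frame: pivot x 0, z 105 mm, between posts 43 mm wide overall, 116 high; paddle x -120, yellow gate x +100; end stop face x +240, 58 high.
- red_lever (a joint): Tilt of the red dispenser's rocking lever, rad. 0 = level, gate down; a spring returns it there when let go. Grows as the paddle goes down and the gate rises; hard stop at 0.50, paddle centre then about 59 mm lower. The canister passes under the gate from about 0.30 to 0.35; 0.45 is safely open. Needs about 2 N at the paddle to start, 6 N at full tilt.
- red_paddle (a point): Black flat paddle, 46 mm along the lever x 36 mm wide x 8 mm thick, on the end of the red dispenser's lever nearest the robot. This point is the centre of its upper face, 116 mm above the counter at rest; x along the lever towards the gate, z out of the upper face. As it goes down it swings on an arc of 120 mm about the pivot.
- red_canister: Red closed canister with white ends, diameter 40, length 58 mm, about 0.1 kg, lying across the lane behind the yellow gate. Origin at its centre: at the start 77 mm from the pivot along the lane and 67 mm above the counter, at the end stop about 220 and 36 mm. y is its axis; it turns as it rolls.
- blue_dispenser: The other dispenser, same build and frame, loaded with the blue canister.
- blue_lever (a joint): Tilt of the blue dispenser's lever, rad; 0 at rest.
- blue_paddle (a point): Black paddle of the blue dispenser, as the red one's.
- blue_canister: Blue canister, same size, waiting in the blue dispenser; to stay there.
- sanitiser: Clear bottle with green cap, diameter 48, height 115 mm, loose, standing between the two paddles. Origin under its centre.
- glove_box: Loose white carton with a green band, 120 x 75 x 60 mm at the left. Origin under its centre.
- steel_cup: Loose steel cup, rim diameter 72, height 80 mm, at the right. Origin under its centre.

How it is judged (in metres and radians):
On the way, in this order (a step that is already met when the one before it is completed fails the run):
1. a finger presses the red dispenser's paddle down and its gate begins to lift (contact force between the fingers and red_dispenser above 0.5 N and distance between the grasp point and red_paddle below 0.08 m and value of joint red_lever above 0.15 rad), for 0.05 s.
2. the red canister has rolled under the gate to the end stop (x of red_canister in the frame of red_dispenser between 0.205 and 0.235 m and y of red_canister in the frame of red_dispenser between -0.02 and 0.02 m and z of red_canister in the frame of red_dispenser below 0.05 m), for 0.2 s.
At the end, for the whole second after the job is handed in: Red canister at rest at the end stop (205 to 235 mm from the pivot, within 20 mm of mid-lane); both levers within 0.06 rad of rest; blue canister moved under 20 mm; bottle, carton and cup upright (0.2 rad) and moved under 30 mm (all of step 2 and linear speed of red_canister below 0.03 m/s and value of joint each of red_lever, blue_lever below 0.06 rad and distance of blue_canister from where it was at the start of the episode below 0.02 m and distance of each of sanitiser, glove_box, steel_cup from where it was at the start of the episode below 0.03 m and angle between each of sanitiser, glove_box, steel_cup's own z axis and vertical below 0.2 rad); the robot touches nothing.
It fails at once if a canister is touched by the robot (contact force between any of the fingers, the arm and red_canister above 0.3 N or contact force between any of the fingers, the arm and blue_canister above 0.3 N).
It fails at once if a canister is lifted out of its lane (centre above 110 mm) (height (world z) of any of red_canister, blue_canister above 0.11 m).
It fails at once if the blue dispenser's lever is worked (over 0.12 rad) or its canister let out (value of joint blue_lever above 0.12 rad or distance of blue_canister from where it was at the start of the episode above 0.02 m).
It fails at once if the bottle, carton or cup is moved over 30 mm or tipped (distance of any of sanitiser, glove_box, steel_cup from where it was at the start of the episode above 0.03 m or angle between any of sanitiser, glove_box, steel_cup's own z axis and vertical above 0.3 rad).
It also fails if it takes over 32 s, if anything falls off the work surface, if the arm or the gripper's body presses on something with over 40 N, if the wrist force passes 120 N, or if a joint passes its speed limit or range.

## Robot

A 7-joint arm with a two-finger parallel gripper is mounted at the origin on the work surface. World frame = base frame: x ahead of the robot, y to its left, z up, the work surface at z = 0. Lengths are in mm, angles in rad, forces in N, time in s.
With the tool pointing down it reaches from about 400 to 875 mm from the base axis. Payload 4.4 kg.
Tool frame: the origin (TCP) lies midway between the tips of the shut fingers; the grasp point (between the pads) lies grasp_offset behind it (grasp_offset is the distance from the TCP to the grasp point, in mm); z points along the fingers, y is the line along which they close (so a half turn about z gives the same grasp; the last joint's range is limited). The gripper opens to 85 mm and grips with 20 to 120 N. Pads are 22 mm wide; open, the fingers measure 114 mm over their backs; the gripper's body (76 mm by 85 mm) begins 54 mm behind the grasp point. The pads swing forward as they close: fully open they stand 13 mm farther back than shut.
Start: joints at [1.071, 0.628, 0.038, 1.517, -0.027, 0.996, -0.02], TCP at [273.237, -589.796, 231.313] pointing down, gripper open.
Joint ranges: [-3.06, 3.06], [-0.37, 2.12], [-1.25, 1.32], [0.18, 2.47], [-1.1, 4.24], [0.23, 1.98], [-2.94, 2.94]. Speed limits (rad/s): [2.57, 2.57, 3.14, 3.14, 3.14, 3.14, 3.14].

## Interface

Orientations are given as [roll, pitch, yaw] about the fixed x, y, z axes, in that order (R = Rz(yaw) Ry(pitch) Rx(roll)).
In Python, from cell import * gives the robot as it stands. The module is installed in compiled form; this text tells all that it offers.
- The arm moves only by the shell command python3 -m jog 'ROWS'. ROWS is a JSON object of lists of equal length, an entry for each row: "angular": the turn, a rotation vector about the tool's x, y, z in degrees, a list of three; "travel": the shift along the tool's x, y, z in cm, a list of three; "fingers": the closure, from 0 (fully open) to 1 (shut). In form: {"angular": [[rx, ry, rz], ...], "travel": [[tx, ty, tz], ...], "fingers": [fingers, ...]}. A call has 1 to 5 rows; each row is the pose to reach, as a shift and turn from the pose commanded when the call began, along the tool's axes at that moment; what a row does not reach only later rows make up. A row lasts 1/8 s, in which the tool goes at most 62.5 mm and 10.7 degrees, less where a joint would pass 70% of its speed; a pose out of reach is approached as far as the arm can. A call with a gripper value outside its range is refused whole. The fingers move at their own pace and stop on an object; the grip force is fixed at half the most. Time passes only in rows, so rows that repeat a pose let the fingers close. It gives the time, the measured TCP pose, the force and the opening at its end, in the units of the state.
- read_state(): the state, without advancing time (a new reading comes with each control period).
- get_image(name): name is "scene" or "top"; returns the picture (400x640x3 uint8, red, green, blue); there is no depth.
- camera_model(name): a dict with "mtx" (3x3 intrinsics, pixels), "T" (4x4, takes a point from camera to world coordinates). Camera axes: x right, y down, z forward; pixel columns grow to the right and rows downward; lengths in mm; the calibration is good to about 2 mm. A picture is of the moment at which its call begins. camera_model takes no time and is no camera call.
- finish_job(): hands the job in, once; it reports no verdict.
The state is a dict: "clock": time; "qpos": joint angles; "qd": joint speeds; "tau": joint torques, N m; "eef_pos": TCP position; "tool_rot": TCP orientation; "force": force on the tool from outside, world axes, zero at the start; "torque": the same for the moment, N m; "width": finger opening in mm.
Only numpy, scipy, OpenCV 4.12 (cv2) and the standard library are available. Lean on these libraries where they do the work, as an engineer would, in place of code of your own. Each camera call takes 0.05 s, during which the arm holds its last target. There are 200 camera calls.

## Working session

There is one attempt and no reset: what is moved stays moved. The work goes in short steps, Python scripts to look and compute and a shell command to move; the robot and the scene stay as the last step left them, time stands still between calls to the robot, and variables do not carry over. Pictures are saved under pics/ and viewed, on a budget of 10 in all, crops included, one or two more only if the job needs it, and the job is handed in when it is done.

```bash
mkdir -p pics
python3 - <<'E'
from cell import *
import cv2
for n in("top","scene"):
    cv2.imwrite(f"pics/{n}1.png",get_image(n)[:,:,::-1]); c=camera_model(n); print(n,c["mtx"],c["T"].round(3) if hasattr(c["T"],'round') else c["T"])
s=read_state();print(s); print([k for k in dir() if 'off' in k], globals().get('grasp_offset'))
E
```

```text
top [[499.80691397   0.         321.67246261]
 [  0.         499.80691397 197.90850271]
 [  0.           0.           1.        ]] [[ 2.20000e-02 -9.98000e-01  6.50000e-02  4.76157e+02]
 [-1.00000e+00 -2.10000e-02  1.60000e-02 -1.54140e+01]
 [-1.40000e-02 -6.50000e-02 -9.98000e-01  1.71486e+03]
 [ 0.00000e+00  0.00000e+00  0.00000e+00  1.00000e+00]]
scene [[418.54807215   0.         317.261431  ]
 [  0.         418.54807215 196.27023532]
 [  0.           0.           1.        ]] [[ 1.870000e-01  7.810000e-01 -5.960000e-01  1.309545e+03]
 [ 9.820000e-01 -1.540000e-01  1.060000e-01 -1.186240e+02]
 [-9.000000e-03 -6.060000e-01 -7.960000e-01  1.035371e+03]
 [ 0.000000e+00  0.000000e+00  0.000000e+00  1.000000e+00]]
{'clock': 0.1, 'qpos': array([ 1.07119765,  0.62925023,  0.03844978,  1.51824781, -0.02694952,
        0.99629836, -0.0199859 ]), 'qd': array([ 8.79141581e-04, -1.03467039e-03, -7.59886145e-04, -2.58916487e-03,
        1.55764656e-05, -8.29131546e-04,  8.35801836e-04]), 'tau': array([ 1.82552678e-03, -5.64539945e+01,  1.22995343e+00, -1.93974620e+01,
        1.12611821e-02,  5.42805632e-03,  5.69507193e-06]), 'eef_pos': array([ 272.99028092, -589.29144362,  230.48981437]), 'tool_rot': array([-3.13990792e+00,  6.15695319e-05,  4.33836698e-01]), 'force': array([-0.60276254, -0.25090035, -0.48766879]), 'torque': array([0.00204696, 0.0259808 , 0.01026405]), 'width': 85.41322241421722}
['grasp_offset'] 18.700000000000003
```

View pics/top1.png

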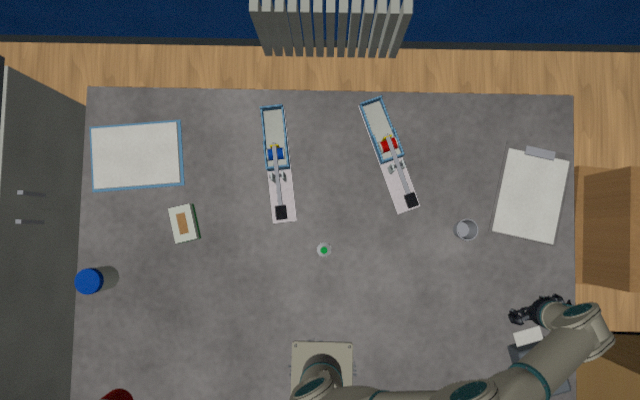

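View pics/scene1.png

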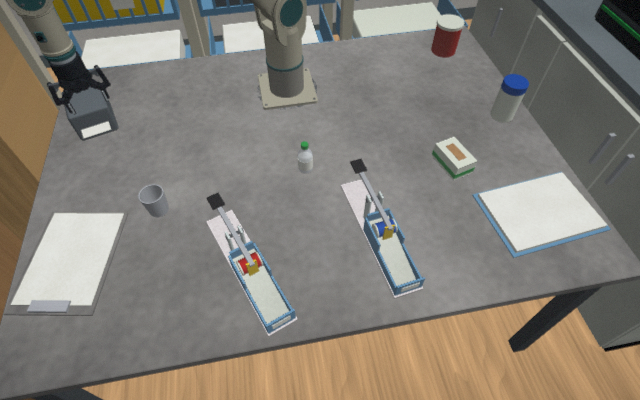

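Top view: the red dispenser is the right one, with its paddle at about (411,200) and red canister at (389,145). The cup is at (466,230), bottle at (323,250) and gripper at (540,308). In the scene view the red paddle is at about (215,201). Next I convert these to world positions.

```bash
cat > h.py <<'E'
import numpy as np, cv2
from cell import *
from scipy.spatial.transform import Rotation as R
def ray(n,u,v,z):
    c=camera_model(n);T=np.array(c["T"]);d=T[:3,:3]@np.linalg.inv(c["mtx"])@[u,v,1]
    return T[:3,3]+d*(z-T[2,3])/d[2]
def blob(img,mask,box):
    x0,x1,y0,y1=box; m=mask(img[y0:y1,x0:x1].astype(int)); 
    n,l,s,c=cv2.connectedComponentsWithStats(m.astype(np.uint8)); k=1+s[1:,4].argmax(); return c[k]+[x0,y0],s[k,4]
black=lambda i:i.max(2)<45
red=lambda i:(i[...,0]>130)&(i[...,1]<60)
E
python3 - <<'E'
from h import *
t=cv2.imread("pics/top1.png")[:,:,::-1];s=cv2.imread("pics/scene1.png")[:,:,::-1]
pt,a=blob(t,black,(400,422,188,212));ps,b=blob(s,black,(203,230,190,212))
P=ray("top",*pt,116);P2=ray("scene",*ps,116);print(pt,a,P,ps,b,P2)
for nm,uv,z in[("base nearL",(397,214),8),("base nearR",(420,207),8),("base farL",(359,102),58),("base farR",(381,97),58),("cup",(466,230),80),("bottle",(323,250),115)]: print(nm,ray("top",*uv,z))
c,a=blob(t,red,(375,405,130,160));print(c,a,ray("top",*c,80))
st=read_state();print(R.from_euler('xyz',st['tool_rot']).as_matrix().round(3))
E
```

```text
[411.0483871  199.72580645] 124 [ 579.9649923  -276.28409862  116.        ] [214. 195.] 1 [ 560.67607127 -276.12902207  116.        ]
base nearL [ 537.2206836  -246.66800598    8.        ]
base nearR [ 562.77990845 -324.60293665    8.        ]
base farL [ 909.0699897  -107.81619796   58.        ]
base farR [ 927.48328725 -181.37594362   58.        ]
cup [ 487.47789252 -461.3882146    80.        ]
bottle [413.58596527   1.66215292 115.        ]
[384.45454545 144.63636364] 44 [ 762.31584751 -192.83828994   80.        ]
[[ 0.907  0.42  -0.001]
 [ 0.42  -0.907  0.002]
 [-0.    -0.002 -1.   ]]
```

Paddle ≈ (580,-276,116) and lane heading ≈ 21°. The tool's yaw of 24.9° is close enough. I'll shut the fingers and fly over at height.

```bash
python3 -m jog '{"angular":[[0,0,0],[0,0,0],[0,0,0],[0,0,-2],[0,0,-4]],"travel":[[5,-1.9,0],[10.5,-4,0],[16,-6.1,0],[21.5,-8.2,0],[27,-10.2,0]],"fingers":[1,1,1,1,1]}'
python3 - <<'E'
from h import *
st=read_state();M=R.from_euler('xyz',st['tool_rot']).as_matrix();print(st['eef_pos'],st['tool_rot'],M.T@(np.array([580,-276,165])-st['eef_pos']))
E
```

```text
clock: 0.72
eef_pos: [476.3, -382.1, 231.0]
tool_rot: [-3.141, 0.0, 0.505]
force: [0.1, -0.9, 0.2]
width: -0.3
[ 476.30380674 -382.13399344  231.01590056] [-3.14109183e+00  2.59864439e-04  5.04664936e-01] [142.10350671 -42.73133353  66.00038411]
```

```bash
python3 -m jog '{"angular":[[0,0,2],[0,0,5],[0,0,8],[0,0,8],[0,0,8]],"travel":[[5,-1.5,1],[10,-3,2.5],[14.2,-4.2,4.5],[14.2,-4.2,6.6],[14.2,-4.2,6.6]],"fingers":[1,1,1,1,1]}'
python3 - <<'E'
from h import *
st=read_state();print(st['eef_pos'],st['tool_rot'],st['force'])
a=get_image("scene");c=a[140:300,130:330];c=cv2.resize(c,None,fx=4,fy=4,interpolation=2)[:600,:800]
cv2.imwrite("pics/s2.png",c[:,:,::-1])
M=camera_model("scene");T=np.linalg.inv(M["T"])
for p in([580,-276,116],st['eef_pos']):
    q=M["mtx"]@(T[:3,:3]@p+T[:3,3]);print(q[:2]/q[2],(q[:2]/q[2]-[130,140])*4)
E
```

```text
clock: 1.35
eef_pos: [578.1, -277.3, 163.2]
tool_rot: [-3.138, 0.004, 0.365]
force: [-0.7, -0.4, -0.2]
width: 0.0
[ 578.10849986 -277.33700335  163.18936881] [-3.13839687  0.0036703   0.3650539 ] [-0.67368193 -0.42443051 -0.21123038]
[214.32957255 200.47111321] [337.31829022 241.88445286]
[210.15996462 189.38772651] [320.63985849 197.55090605]
```

View pics/s2.png

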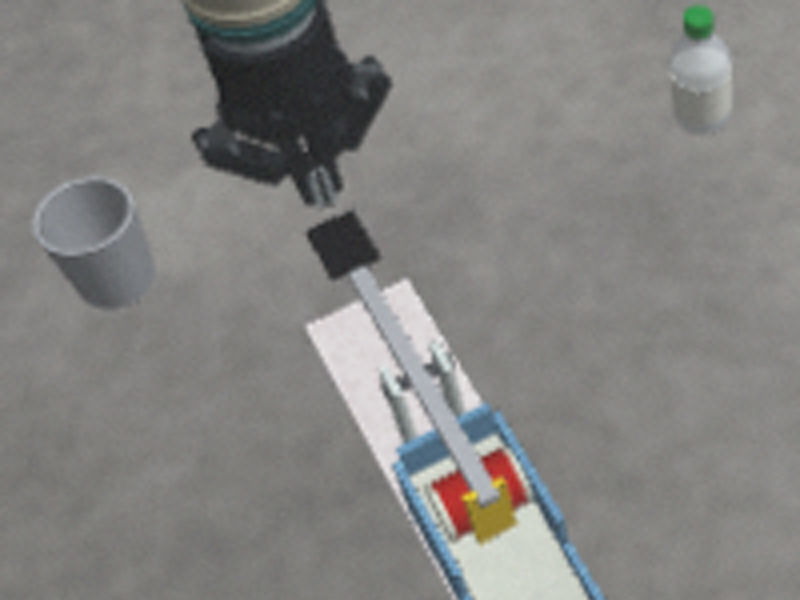

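The picture confirms the shut fingertips at crop (320,197), just above the paddle at crop (343,245), and the red canister behind the yellow gate. Correction is about 4 mm. Now press.

```bash
python3 -m jog '{"angular":[[0,0,0],[0,0,0],[0,0,0],[0,0,0],[0,0,0]],"travel":[[0.4,-0.2,2],[0.4,-0.2,4],[0.4,-0.2,5],[0.5,-0.2,6],[0.6,-0.2,7]],"fingers":[1,1,1,1,1]}'
```

```text
clock: 2.02
eef_pos: [583.7, -275.9, 95.7]
tool_rot: [3.14, 0.001, 0.363]
force: [-4.0, -1.3, 4.0]
width: 0.5
```

```bash
python3 -m jog '{"angular":[[0,0,0],[0,0,0],[0,0,0],[0,0,0],[0,0,0]],"travel":[[0.1,0,0.8],[0.3,-0.1,1.6],[0.4,-0.1,2.3],[0.5,-0.1,2.8],[0.5,-0.1,2.8]],"fingers":[1,1,1,1,1]}'
python3 - <<'E'
from h import *
a=get_image("scene");c=cv2.resize(a[140:340,130:330],None,fx=3,fy=3,interpolation=2)
t=cv2.resize(get_image("top")[90:220,350:430],None,fx=2.4,fy=4,interpolation=2)
cv2.imwrite("pics/s3.png",np.hstack([c,np.pad(t,((0,80),(0,0),(0,0)))])[:,:,::-1])
E
```

```text
clock: 2.65
eef_pos: [589.7, -273.2, 67.7]
tool_rot: [3.139, -0.001, 0.363]
force: [-2.3, -2.7, 6.0]
width: -0.2
```

View pics/s3.png

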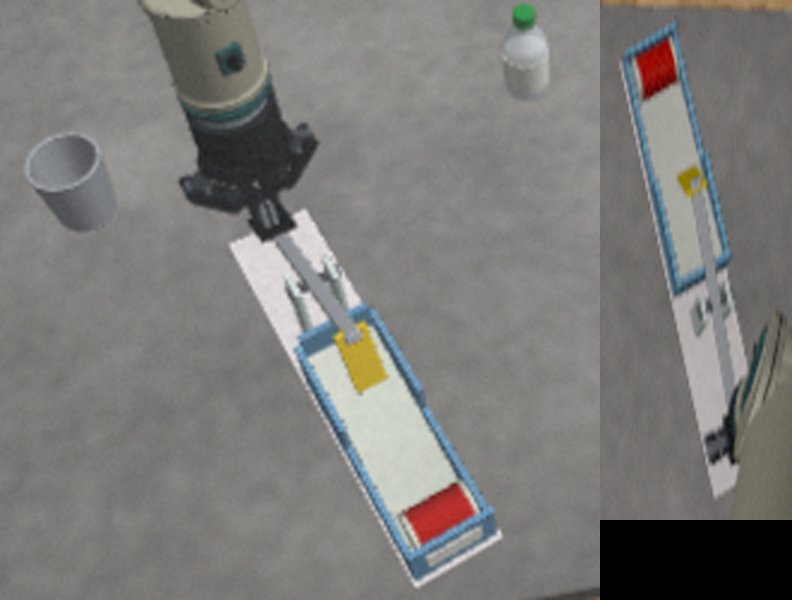

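The gate is up, and the canister has rolled to the end stop (left panel about (440,513), right panel (657,68)). Now I raise the tool, easing the paddle up.

```bash
python3 -m jog '{"angular":[[0,0,0],[0,0,0],[0,0,0],[0,0,0],[0,0,0]],"travel":[[-0.2,0,-1.2],[-0.5,0,-2.4],[-0.7,0,-3.6],[-0.9,0,-4.8],[-1,0,-6.5]],"fingers":[1,1,1,1,1]}'
python3 -m jog '{"angular":[[0,0,0],[0,0,0],[0,0,0],[0,0,0],[0,0,0]],"travel":[[-1,0,-3],[-3,0,-5],[-6,0,-6],[-8,0,-6],[-8,0,-6]],"fingers":[1,1,1,1,1]}'
python3 -m jog '{"angular":[[0,0,0],[0,0,0],[0,0,0],[0,0,0]],"travel":[[0,0,0],[0,0,0],[0,0,0],[0,0,0]],"fingers":[1,1,1,1]}'
python3 - <<'E'
from h import *
a=get_image("scene");c=cv2.resize(a[140:340,130:330],None,fx=3,fy=3,interpolation=2)
T=get_image("top");t=cv2.resize(T[90:220,350:430],None,fx=2.4,fy=4,interpolation=2)
cv2.imwrite("pics/s4.png",np.hstack([c,np.pad(t,((0,80),(0,0),(0,0)))])[:,:,::-1])
cc,n=blob(T,red,(355,400,90,160));p=ray("top",*cc,50);o=np.array([581,-274]);u=np.array([.934,.358])
print(cc,n,p,"lane x",(p[:2]-o)@u-120,"y",(p[:2]-o)@[-.358,.934],read_state()['force'])
E
```

```text
clock: 3.38
eef_pos: [579.0, -273.4, 132.4]
tool_rot: [-3.139, 0.0, 0.365]
force: [1.0, 0.4, -0.0]
width: 0.3
clock: 4.0
eef_pos: [503.0, -304.1, 192.1]
tool_rot: [-3.14, 0.001, 0.362]
force: [1.0, 1.1, 0.8]
width: 0.0
clock: 4.5
eef_pos: [504.9, -303.5, 192.1]
tool_rot: [-3.141, 0.0, 0.364]
force: [0.1, 0.9, 0.2]
width: -0.5
[373.1372549  105.60784314] 102 [ 899.68856842 -156.12113248   50.        ] lane x 219.85575747172936 y -3.9916452329554395 [0.03573941 0.49822125 1.04732627]
```

View pics/s4.png

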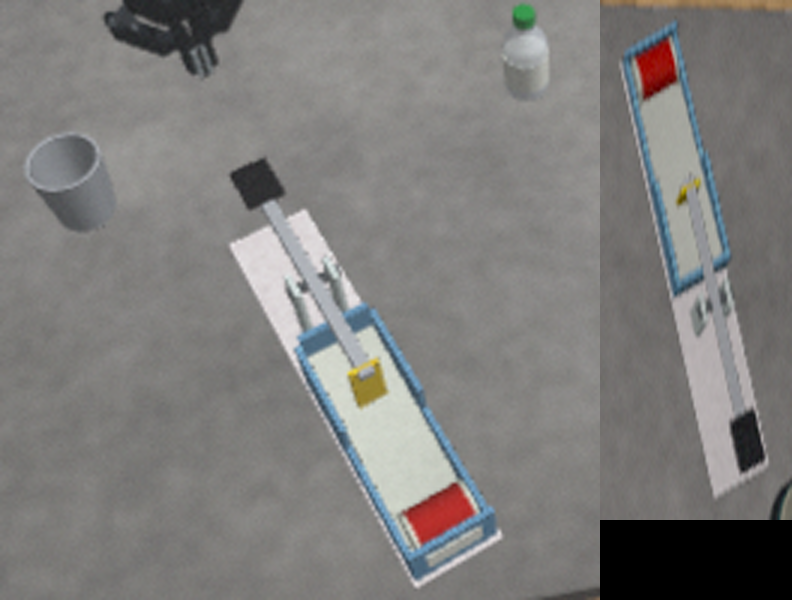

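The paddle is back up at (257,183), the same as before the press, and the gate is closed. The canister is at the end stop (440,513) and the arm is clear, so I'm handing in.

```bash
python3 -c "
from cell import *
print(finish_job())"
```

```text
the job is handed in; nothing more can be done
None
```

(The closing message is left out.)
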